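# Set out four glazed vases in reverse order

### The arm

A 7-joint arm with a two-finger parallel gripper is mounted at the origin on the work surface. World frame = base frame: x ahead of the robot, y to its left, z up, the work surface at z = 0. Lengths are in m, angles in rad, forces in N, time in s.
With the tool pointing down it reaches from about 0.425 to 0.925 m from the base axis. Payload 6.8 kg.
Tool frame: the origin (TCP) lies on the centre line of the jaws, within the pads' length; the fingertips stand 25 mm ahead of it and the grasp point (between the pads) lies 6 mm ahead of it; z points along the fingers, y is the line along which they close (so a half turn about z gives the same grasp; the last joint's range is limited). The gripper opens to 85 mm and grips with 20 to 120 N. Pads are 22 mm wide; open, the fingers measure 114 mm over their backs; the gripper's body (76 mm by 85 mm) begins 54 mm behind the grasp point. The pads swing forward as they close: fully open they stand 13 mm farther back than shut.
Start: joints at [-0.108, 0.477, 0.022, 1.555, -0.011, 1.109, -0.083], TCP at [0.675, 0, 0.256] pointing down, gripper open.
Joint ranges: [-2.96, 2.96], [-0.34, 2.1], [-1.41, 1.46], [0.24, 2.44], [-1.37, 4.51], [0.17, 1.92], [-2.96, 2.96]. Speed limits (rad/s): [2.39, 2.39, 3.14, 3.14, 3.14, 3.14, 3.14].

### API

Orientations are given as [roll, pitch, yaw] about the fixed x, y, z axes, in that order (R = Rz(yaw) Ry(pitch) Rx(roll)).
In Python, from workcell import manip gives the robot as it stands. Calls block until the motion is done:
- manip.goto(position, orientation): joint-space move of the TCP to a pose.
- manip.move_straight(position, orientation=None, velocity=0.15): straight line of the TCP; orientation=None keeps the orientation; velocity is the mean speed in m/s.
- manip.move_joints(angles): joint-space move.
- manip.move_gripper(opening): finger opening in m; the grip force is fixed at half the most; returns when the fingers have stopped.
- manip.dwell(seconds).
- manip.ik(position, orientation): joint angles nearest the present ones, or None.
- manip.read_state(): the state.
- manip.capture(name): name is "scene" or "side" or "wrist"; returns (picture, depth): 420x560x3 uint8, red, green, blue; 420x560 float32, m along the optical axis (not along the pixel's ray), 0 where there is no reading.
- manip.camera_info(name): a dict with "K" (3x3 intrinsics, pixels), "k1" (the pictures are not rectified: a ray, as slopes to the right and down, at radius r is drawn at 1 + k1 r^2 times it, then the intrinsics apply), "cam_to_world" (4x4, takes a point from camera to world coordinates). Camera axes: x right, y down, z forward; pixel columns grow to the right and rows downward; lengths in m; the calibration is good to about 2 mm. A picture is of the moment at which its call begins: read the wrist's pose just before it. camera_info takes no time and is no camera call; for the wrist camera it gives the pose at the moment of the call.
A pose or a line that the arm cannot do raises manip.PlanningError and nothing moves.
- manip.close_job(): hands the job in; it is judged then, once.
The state is a dict: "t": time; "joint_positions": joint angles; "dq": joint speeds; "joint_efforts": joint torques, N m; "tool_pos": TCP position; "eef_rot": TCP orientation; "contact_force": force on the tool from outside, world axes, zero at the start; "ft_torque": the same for the moment, N m; "gripper_width": finger opening in m; "gripper_force": force on a finger pad.
Only numpy, scipy, OpenCV 4.12 (cv2) and the standard library are available. Lean on these libraries where they do the work, as an engineer would, in place of code of your own. Each camera call takes 0.05 s, during which the arm holds its last target. There are 200 camera calls.

### The job

Move the four little vases from the pale carrying rack to the dark display rack in the reverse order: the one nearest the brass knob of the carrying rack goes into the well farthest from the brass knob of the display rack, the next into the next, and so on, so that the last one stands nearest the display rack's knob. They are fragile: keep them upright, do not drop or topple any, and leave each standing by itself down in its well.

Things in the scene. Friction and masses are not known exactly. Their poses are not given: they have to be found in the camera images.
- carry_rack: Pale wooden board, fixed, any yaw, 22 mm high, x -62 to 38 mm, y -163 to 163 mm, with a row of four round wells, each holding a vase at the start. Origin: underside, below the middle of the row; +y points along the row to the brass-knob end. Wells at x 0, y 108, 36, -36, -108 mm, 58 mm wide, floor at z 12 mm. Knob: 22 mm ball at x -46, y 150 mm, top z 48 mm.
- display_rack: Dark brown wooden board, fixed, any yaw, left or right of the carrying rack, of the same shape, sizes and axes: origin on the underside below the middle of the row of wells, +y to its brass-knob end, four wells (empty at the start) at x 0, y 108, 36, -36, -108 mm, 58 mm wide, floor at z 12 mm, board top at z 22 mm.
- vase_turquoise: Small turquoise (light blue-green) glazed vase, loose, standing upright in a well of the carrying rack, 95 mm high, 110 to 225 g. Origin: centre of the underside of the foot, z up its axis. Round: foot 38 mm across, belly 49 mm at 34 mm height, straight neck 32 mm across from 60 to 82 mm height, lip 40 mm across at the top.
- vase_blue: Small dark cobalt blue glazed vase, loose, standing upright in a well of the carrying rack, 95 mm high, 110 to 225 g. Origin: centre of the underside of the foot, z up its axis. Round: foot 38 mm across, belly 49 mm at 34 mm height, straight neck 32 mm across from 60 to 82 mm height, lip 40 mm across at the top.
- vase_yellow: Small ochre yellow glazed vase, loose, standing upright in a well of the carrying rack, 95 mm high, 110 to 225 g. Origin: centre of the underside of the foot, z up its axis. Round: foot 38 mm across, belly 49 mm at 34 mm height, straight neck 32 mm across from 60 to 82 mm height, lip 40 mm across at the top.
- vase_green: Small leaf green glazed vase, loose, standing upright in a well of the carrying rack, 95 mm high, 110 to 225 g. Origin: centre of the underside of the foot, z up its axis. Round: foot 38 mm across, belly 49 mm at 34 mm height, straight neck 32 mm across from 60 to 82 mm height, lip 40 mm across at the top.
- tile_turquoise: Turquoise (light blue-green) glazed sample tile, 22 x 34 x 5 mm, fixed flat on top of the carrying rack beside the well in which the vase of its colour starts. Origin: centre of its underside; axes parallel to the rack's; the well's centre lies 46 mm from it in +x. It stays there and marks from which place the vase came.
- tile_blue: Dark cobalt blue glazed sample tile, 22 x 34 x 5 mm, fixed flat on top of the carrying rack beside the well in which the vase of its colour starts. Origin: centre of its underside; axes parallel to the rack's; the well's centre lies 46 mm from it in +x. It stays there and marks from which place the vase came.
- tile_yellow: Ochre yellow glazed sample tile, 22 x 34 x 5 mm, fixed flat on top of the carrying rack beside the well in which the vase of its colour starts. Origin: centre of its underside; axes parallel to the rack's; the well's centre lies 46 mm from it in +x. It stays there and marks from which place the vase came.
- tile_green: Leaf green glazed sample tile, 22 x 34 x 5 mm, fixed flat on top of the carrying rack beside the well in which the vase of its colour starts. Origin: centre of its underside; axes parallel to the rack's; the well's centre lies 46 mm from it in +x. It stays there and marks from which place the vase came.
Things that resemble listed ones, but are neither listed nor needed, are in the scene too. Leave any pink look-alike of the vase_green alone.

How it is judged:
At the end, for the whole second after the job is handed in: Each vase stands in the display well that mirrors its starting well (first from the knob becomes last): within 13 mm of the well's centre along each rack axis, foot within 5 mm of the well floor's height, within 0.12 rad of upright, at rest (under 0.03 m/s and 0.3 rad/s) (((y of tile_turquoise in the frame of carry_rack between 0.088 and 0.128 m and y of vase_turquoise in the frame of display_rack between -0.121 and -0.095 m) or (y of tile_turquoise in the frame of carry_rack between 0.016 and 0.056 m and y of vase_turquoise in the frame of display_rack between -0.049 and -0.023 m) or (y of tile_turquoise in the frame of carry_rack between -0.056 and -0.016 m and y of vase_turquoise in the frame of display_rack between 0.023 and 0.049 m) or (y of tile_turquoise in the frame of carry_rack between -0.128 and -0.088 m and y of vase_turquoise in the frame of display_rack between 0.095 and 0.121 m)) and x of vase_turquoise in the frame of display_rack between -0.013 and 0.013 m and z of vase_turquoise in the frame of display_rack between 0.007 and 0.017 m and angle between each of vase_turquoise, vase_blue, vase_yellow, vase_green's own z axis and vertical below 0.12 rad and linear speed of each of vase_turquoise, vase_blue, vase_yellow, vase_green below 0.03 m/s and angular speed of each of vase_turquoise, vase_blue, vase_yellow, vase_green below 0.3 rad/s and ((y of tile_blue in the frame of carry_rack between 0.088 and 0.128 m and y of vase_blue in the frame of display_rack between -0.121 and -0.095 m) or (y of tile_blue in the frame of carry_rack between 0.016 and 0.056 m and y of vase_blue in the frame of display_rack between -0.049 and -0.023 m) or (y of tile_blue in the frame of carry_rack between -0.056 and -0.016 m and y of vase_blue in the frame of display_rack between 0.023 and 0.049 m) or (y of tile_blue in the frame of carry_rack between -0.128 and -0.088 m and y of vase_blue in the frame of display_rack between 0.095 and 0.121 m)) and x of vase_blue in the frame of display_rack between -0.013 and 0.013 m and z of vase_blue in the frame of display_rack between 0.007 and 0.017 m and ((y of tile_yellow in the frame of carry_rack between 0.088 and 0.128 m and y of vase_yellow in the frame of display_rack between -0.121 and -0.095 m) or (y of tile_yellow in the frame of carry_rack between 0.016 and 0.056 m and y of vase_yellow in the frame of display_rack between -0.049 and -0.023 m) or (y of tile_yellow in the frame of carry_rack between -0.056 and -0.016 m and y of vase_yellow in the frame of display_rack between 0.023 and 0.049 m) or (y of tile_yellow in the frame of carry_rack between -0.128 and -0.088 m and y of vase_yellow in the frame of display_rack between 0.095 and 0.121 m)) and x of vase_yellow in the frame of display_rack between -0.013 and 0.013 m and z of vase_yellow in the frame of display_rack between 0.007 and 0.017 m and ((y of tile_green in the frame of carry_rack between 0.088 and 0.128 m and y of vase_green in the frame of display_rack between -0.121 and -0.095 m) or (y of tile_green in the frame of carry_rack between 0.016 and 0.056 m and y of vase_green in the frame of display_rack between -0.049 and -0.023 m) or (y of tile_green in the frame of carry_rack between -0.056 and -0.016 m and y of vase_green in the frame of display_rack between 0.023 and 0.049 m) or (y of tile_green in the frame of carry_rack between -0.128 and -0.088 m and y of vase_green in the frame of display_rack between 0.095 and 0.121 m)) and x of vase_green in the frame of display_rack between -0.013 and 0.013 m and z of vase_green in the frame of display_rack between 0.007 and 0.017 m); the robot touches nothing.
It fails at once if a vase is dropped (falls free of the fingers faster than 0.6 m/s, as from about 20 mm) ((contact force between vase_turquoise and the fingers below 0.05 N and linear speed of vase_turquoise above 0.6 m/s) or (contact force between vase_blue and the fingers below 0.05 N and linear speed of vase_blue above 0.6 m/s) or (contact force between vase_yellow and the fingers below 0.05 N and linear speed of vase_yellow above 0.6 m/s) or (contact force between vase_green and the fingers below 0.05 N and linear speed of vase_green above 0.6 m/s)).
It fails at once if a vase is toppled (leans more than 0.7 rad) (angle between any of vase_turquoise, vase_blue, vase_yellow, vase_green's own z axis and vertical above 0.7 rad).
It also fails if it takes over 96 s, if anything falls off the work surface, if the arm or the gripper's body presses on something with over 40 N, if the wrist force passes 120 N, or if a joint passes its speed limit or range.

## Working session

There is one attempt and no reset: what is moved stays moved. The work goes in short steps, each a Python script; the robot and the scene stay as the last script left them, time stands still between calls to the robot, and variables do not carry over. Pictures are saved under pics/ and viewed, at most 14 in all, crops included, and the job is handed in when it is done.

```bash
mkdir -p pics
python3 - <<'E'
from workcell import manip
import cv2,numpy as np
for n in("scene","side"):
    p,d=manip.capture(n); cv2.imwrite(f"pics/{n}0.png",p[:,:,::-1]); np.savez(f"{n}0.npz",p=p,d=d)
    c=manip.camera_info(n); print(n,c)
s=manip.read_state();print(s['t'],s['eef_rot'],s['tool_pos'])
E
```

```text
scene {'K': array([[431.81984176,   0.        , 279.13594633],
       [  0.        , 431.81984176, 210.35547258],
       [  0.        ,   0.        ,   1.        ]]), 'k1': -0.0409051754740818, 'cam_to_world': array([[ 0.83080916,  0.46883121, -0.29992238,  0.85964354],
       [ 0.55653301, -0.70486846,  0.43980843, -0.41009015],
       [-0.00520991, -0.53231358, -0.84653122,  0.83583867],
       [ 0.        ,  0.        ,  0.        ,  1.        ]])}
side {'K': array([[485.36628823,   0.        , 287.62784082],
       [  0.        , 485.36628823, 210.46967074],
       [  0.        ,   0.        ,   1.        ]]), 'k1': -0.16971385253562604, 'cam_to_world': array([[ 0.90210592, -0.21687283,  0.37305641,  0.22411106],
       [-0.43128252, -0.48149536,  0.76299253, -0.72136746],
       [ 0.01415258, -0.84919279, -0.52789327,  0.56606618],
       [ 0.        ,  0.        ,  0.        ,  1.        ]])}
0.1 [-3.13994628e+00  1.48354699e-04  1.57084674e+00] [ 6.74505691e-01 -9.68732740e-06  2.55429142e-01]
```

View pics/scene0.png

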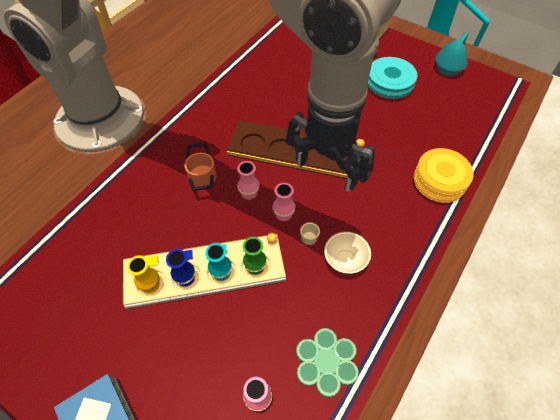

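View pics/side0.png

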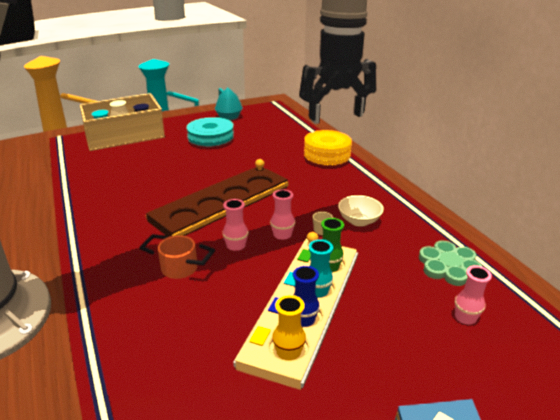

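Scene picture: the vases on the pale rack are yellow (145,273), blue (181,266), turquoise (218,260) and green (254,254). The carrying knob is at (272,238), beside green. The display rack is around (290,145) with its knob at (360,143).

Possible confusions:
- **Pink vases:** (248,180), (284,201), (257,392)
- **Small cup:** (310,233)
- **Green palette:** (327,362)
- **Teal plates:** (392,77)

In the side view, each tile lies beside the vase of its own colour.

```bash
cat > h.py <<'E'
import numpy as np,cv2
from workcell import manip
def cloud(name,d,c=None):
    c=c or manip.camera_info(name); K=c['K']; k=c['k1']
    v,u=np.mgrid[:d.shape[0],:d.shape[1]]
    X=(u-K[0,2])/K[0,0];Y=(v-K[1,2])/K[1,1]; x,y=X.copy(),Y.copy()
    for _ in range(8):
        f=1+k*(x*x+y*y); x,y=X/f,Y/f
    P=np.stack([x*d,y*d,d],-1)@c['cam_to_world'][:3,:3].T+c['cam_to_world'][:3,3]
    P[d<=0]=np.nan
    return P
E
python3 - <<'E'
from h import *
for n,roi in(("scene",None),("side",None)):
    z=np.load(f"{n}0.npz");p=z['p'];d=z['d'];P=cloud(n,d)
    hsv=cv2.cvtColor(p,cv2.COLOR_RGB2HSV).astype(int);H,S,V=np.moveaxis(hsv,-1,0)
    rg=lambda a:np.isfinite(P[...,2])&(P[...,2]>a[0])&(P[...,2]<a[1])
    work=(P[...,0]>.3)&(P[...,0]<1.05)&(abs(P[...,1])<.6)
    print(n,"table z",np.nanmedian(P[...,2][(H>170)&work&(abs(P[...,2])<.02)]))
    top=rg((.015,.029))&work
    pale=top&(H>12)&(H<32)&(S<170)&(V>140)
    dark=top&(V<110)&~((H>172)|(H<2))
    for nm,m in(("pale",pale),("dark",dark)):
        nn,l,st,_=cv2.connectedComponentsWithStats(m.astype(np.uint8))
        for i in range(1,nn):
            if st[i,4]>250:
                Q=P[l==i]; r=cv2.minAreaRect(Q[:,:2].astype(np.float32)*1000); print(nm,st[i],Q.mean(0).round(4),r)
    tall=rg((.045,.135))&work
    nn,l,st,_=cv2.connectedComponentsWithStats(tall.astype(np.uint8))
    for i in range(1,nn):
        if st[i,4]>25:
            Q=P[l==i]; print("tall",st[i],((Q.max(0)+Q.min(0))/2).round(3),Q[:,2].max().round(3),np.median(p[l==i],0))
E
```

```text
scene table z 0.0011593752676667402
pale [328 235  39  37 475] [0.7466 0.0109 0.0211] ((749.255859375, 2.3269577026367188), (79.66647338867188, 77.5499038696289), 11.146775245666504)
pale [ 124  236  162   71 3530] [ 0.5318 -0.1962  0.0218] ((520.1400756835938, -191.36415100097656), (325.4954833984375, 105.0972900390625), 44.618141174316406)
dark [ 227  121   71   43 1317] [0.4167 0.1582 0.0221] ((432.333740234375, 164.31826782226562), (177.3391876220703, 104.15137481689453), 19.75050163269043)
dark [305 155  42  19 258] [0.5882 0.1791 0.0219] ((590.3521118164062, 190.05014038085938), (100.62262725830078, 43.71535873413086), 18.142642974853516)
tall [ 369   57   48   33 1062] [0.59  0.535 0.048] 0.052 [ 93. 236. 224.]
tall [356 139   8   6  28] [0.633 0.27  0.047] 0.049 [250.5 201.5  74. ]
tall [186 142  24  14  78] [0.325 0.034 0.048] 0.05 [29.  26.  25.5]
tall [ 417  148   57   46 1985] [0.837 0.297 0.054] 0.063 [254. 210.  49.]
tall [185 153  29  25 183] [0.355 0.001 0.05 ] 0.054 [163.  80.  47.]
tall [238 161  19  29 423] [0.479 0.024 0.072] 0.099 [152.  76.  88.]
tall [189 175  
[... 1021 characters left out ...]
0.184  0.0202] ((499.983642578125, 186.56497192382812), (328.0601806640625, 102.42132568359375), 19.313337326049805)
tall [187 118  41  14 142] [0.578 0.548 0.046] 0.048 [ 81. 241. 226.]
tall [305 130  47  22 757] [0.837 0.296 0.052] 0.06 [255. 221.   0.]
tall [273 189  20  32 518] [0.575 0.019 0.07 ] 0.096 [173.  72.  82.]
tall [223 199  22  33 562] [0.475 0.025 0.071] 0.096 [174.  72.  81.]
tall [ 272  218   72  131 3750] [ 0.522 -0.205  0.077] 0.109 [ 25. 101.  19.]
tall [158 236  37  23 238] [ 0.353 -0.     0.048] 0.051 [178.5  73.   31. ]
tall [460 265  32  40 799] [ 0.752 -0.331  0.071] 0.096 [174.  72.  83.]
tall [ 398  399   83   21 1336] [ 0.558 -0.485  0.049] 0.052 [103. 162. 194.]
```

```bash
cat >> h.py <<'E'
CAR=(np.array([.5255,-.1995]),np.deg2rad(-45.5)); DIS=(np.array([.504,.1753]),np.deg2rad(-70.6))
YS=[.108,.036,-.036,-.108]
def well(r,y): return r[0]+y*np.array([-np.sin(r[1]),np.cos(r[1])])
def ori(r): return [np.pi,0,r[1]+np.pi/2]
E
python3 - <<'E'
from h import *
for r in(CAR,DIS):
  for y in YS:
    w=well(r,y)
    for z in(.09,.15,.26):
        for k in (0,np.pi):
            q=manip.ik([*w,z],[np.pi,0,r[1]+np.pi/2-k]); print(w.round(3),z,k>0,None if q is None else np.round(q,2))
w=well(CAR,.108)
manip.goto([*w,.26],ori(CAR))
p,d=manip.capture("scene");cv2.imwrite("pics/s1.png",p[:,:,::-1]);np.savez("scene1.npz",p=p,d=d)
c=manip.camera_info("wrist");p,d=manip.capture("wrist");cv2.imwrite("pics/w1.png",p[:,:,::-1]);np.savez("wrist1.npz",p=p,d=d,K=c['K'],k1=c['k1'],T=c['cam_to_world'])
P=cloud("wrist",d,c)
print(manip.read_state()['t'])
m=(P[...,2]>.1)&(P[...,2]<.116)
n,l,st,_=cv2.connectedComponentsWithStats(m.astype(np.uint8))
for i in range(1,n):
    if st[i,4]>100: Q=P[l==i]; print("lip",st[i],cv2.minEnclosingCircle(Q[:,:2].astype(np.float32)*1000),np.median(p[l==i],0))
z=np.load("scene1.npz");P=cloud("scene",z['d']);V=z['p'].max(-1);
hs=cv2.cvtColor(z['p'],cv2.COLOR_RGB2HSV)
m=(P[...,2]>.016)&(P[...,2]<.028)&(V<110)&(hs[...,0]>2)&(hs[...,0]<172)
n,l,st,_=cv2.connectedComponentsWithStats(m.astype(np.uint8))
for i in range(1,n):
    if st[i,4]>200: Q=P[l==i]; print(st[i],cv2.minAreaRect(Q[:,:2].astype(np.float32)*1000))
E
```

```text
[ 0.603 -0.124] 0.09 False [-0.02  0.58  0.17  1.84 -0.14  0.73 -0.57]
[ 0.603 -0.124] 0.09 True [ 0.43  0.62 -0.44  1.81  0.35  0.8   2.16]
[ 0.603 -0.124] 0.15 False [-0.04  0.5   0.19  1.81 -0.12  0.85 -0.59]
[ 0.603 -0.124] 0.15 True [ 0.44  0.54 -0.45  1.77  0.29  0.9   2.21]
[ 0.603 -0.124] 0.26 False [-0.06  0.38  0.22  1.71 -0.09  1.06 -0.61]
[ 0.603 -0.124] 0.26 True [ 0.43  0.41 -0.44  1.68  0.19  1.1   2.29]
[ 0.551 -0.174] 0.09 False [ 0.06  0.53  0.18  1.93 -0.14  0.69 -0.47]
[ 0.551 -0.174] 0.09 True [ 0.52  0.56 -0.43  1.9   0.33  0.75  2.26]
[ 0.551 -0.174] 0.15 False [ 0.04  0.45  0.2   1.9  -0.12  0.81 -0.49]
[ 0.551 -0.174] 0.15 True [ 0.53  0.48 -0.43  1.86  0.26  0.85  2.32]
[ 0.551 -0.174] 0.26 False [ 0.01  0.32  0.23  1.8  -0.08  1.03 -0.52]
[ 0.551 -0.174] 0.26 True [ 0.52  0.35 -0.4   1.77  0.15  1.06  2.41]
[ 0.5   -0.225] 0.09 False [ 0.16  0.5   0.19  2.   -0.15  0.66 -0.35]
[ 0.5   -0.225] 0.09 True [ 0.63  0.52 -0.41  1.97  0.31  0.71  2.38]
[ 0.5   -0.225] 0.15 False [ 0.13  0.4   0.22  1.97 -0.12  0.78 -0.37]
[ 0.5   -0.225] 0.15 True [ 0.63  0.43 -0.
[... 1986 characters left out ...]
 [-0.62  0.22  0.15  2.24 -0.05  0.69 -1.66]
[0.402 0.139] 0.15 True [-0.08  0.25 -0.45  2.2   0.17  0.72  1.26]
[0.402 0.139] 0.26 False [-0.6   0.05  0.12  2.12 -0.01  0.97 -1.7 ]
[0.402 0.139] 0.26 True [-0.05  0.08 -0.44  2.09  0.04  0.98  1.39]
0.825
lip [ 259  184   42   42 1340] ((602.49951171875, -125.50519561767578), 20.009357452392578) [26.  27.5 23. ]
lip [ 261  255   38   36 1071] ((552.1632690429688, -175.35235595703125), 19.531736373901367) [33. 42. 40.]
lip [260 318  37  30 857] ((499.45697021484375, -225.9958038330078), 19.51653480529785) [26. 25. 34.]
[ 269  126   95   50 2036] ((540.5281982421875, 203.39755249023438), (242.283203125, 103.59825134277344), 19.014808654785156)
```

Run:
```python
import cv2,numpy as np
a=cv2.imread("pics/s1.png")[100:310,110:390];b=cv2.imread("pics/w1.png")
cv2.imwrite("pics/c1.png",np.hstack([cv2.resize(a,(400,300)),cv2.resize(b,(400,300))]))
```

```text
(no output)
```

View pics/c1.png

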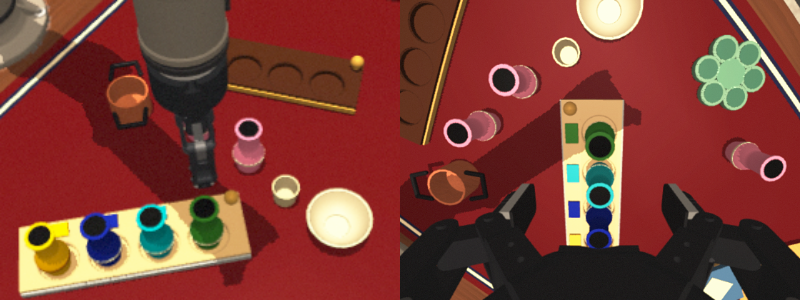

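The crop confirms it: green at crop (600,148) is nearest the carrying knob (570,107), each tile matches its vase, and the jaws close across the row. I'll move green first.

```bash
cat >> h.py <<'E'
CAR=(CAR[0]+[0,-.0012],CAR[1]); ZG=.090; ZH=.24
def transfer(y):
    a,b=well(CAR,y),well(DIS,-y); S=manip.read_state
    manip.move_straight([*a,ZH],ori(CAR),velocity=.3)
    manip.move_straight([*a,ZG],ori(CAR),velocity=.12)
    manip.move_gripper(.015); s=S(); print("grip",s['gripper_width'],s['gripper_force'],s['contact_force'],s['tool_pos'])
    manip.move_straight([*a,ZH],ori(CAR),velocity=.12); s=S(); print("lift",s['t'],s['gripper_width'],s['contact_force'])
    manip.move_straight([*b,ZH],ori(DIS),velocity=.2)
    manip.move_straight([*b,ZG+.015],ori(DIS),velocity=.12)
    manip.move_straight([*b,ZG+.001],ori(DIS),velocity=.03); s=S(); print("down",s['gripper_width'],s['contact_force'],s['tool_pos'])
    manip.move_gripper(.05); manip.dwell(.1); manip.move_gripper(.08); 
    manip.move_straight([*b,ZH],ori(DIS),velocity=.12); print(S()['t'])
E
python3 - <<'E'
from h import *
transfer(.108)
c=manip.camera_info("wrist");p,d=manip.capture("wrist");cv2.imwrite("pics/w2.png",p[:,:,::-1]);P=cloud("wrist",d,c)
m=(P[...,2]>.1)&(P[...,2]<.116)
n,l,st,_=cv2.connectedComponentsWithStats(m.astype(np.uint8))
for i in range(1,n):
    if st[i,4]>100: Q=P[l==i]; print("lip",st[i],cv2.minEnclosingCircle(Q[:,:2].astype(np.float32)*1000))
print(well(DIS,-.108))
hs=cv2.cvtColor(p,cv2.COLOR_RGB2HSV)
m=(P[...,2]>.016)&(P[...,2]<.028)&(hs[...,0]>2)&(hs[...,0]<172)&(P[...,1]>.05)
n,l,st,_=cv2.connectedComponentsWithStats(m.astype(np.uint8))
for i in range(1,n):
    if st[i,4]>1000: Q=P[l==i]; print(st[i],cv2.minAreaRect(Q[:,:2].astype(np.float32)*1000))
E
```

```text
grip 0.035940083174752294 53.187361037469145 [-0.73743655  0.53559544  5.12731317] [ 0.60283159 -0.12498554  0.09068621]
lift 4.4 0.03642300372955774 [ 0.25814525 -0.1206924  -1.88356885]
down 0.03593154637960649 [ 0.13554276 -0.05943697 -1.21474216] [0.40204905 0.13936054 0.09079274]
10.2917
lip [ 256  186   45   45 1537] ((402.18316650390625, 138.13693237304688), 20.032672882080078)
[0.40213195 0.1394266 ]
[  210     0   106   233 14775] ((463.179443359375, 176.41912841796875), (246.16693115234375, 106.79826354980469), 19.54323959350586)
```

View pics/w2.png

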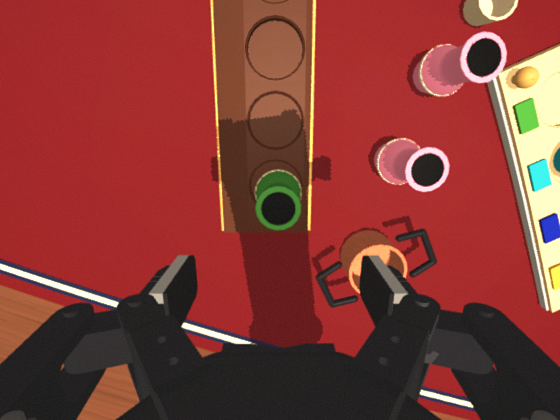

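Green stands upright in the end well at (278,208). The empty wells show at (276,120) and (276,48). I'll check those centres against my rack estimate, then continue.

Run:
```python
from h import *
c=manip.camera_info("wrist");p,d=manip.capture("wrist");P=cloud("wrist",d,c)
ok=True
for (u,v),y in(((276,120),-.036),((276,48),.036)):
    q=P[v,u]+(P[v,u]-c['cam_to_world'][:3,3])*(.022-P[v,u,2])/(P[v,u,2]-c['cam_to_world'][2,3])
    e=q[:2]-well(DIS,y); print(P[v,u],q,e); ok&=np.hypot(*e)<.005
if ok:
    transfer(.036)
```

```text
[0.47263474 0.16578641 0.01329751] [0.47249516 0.16567989 0.022     ] [0.00245118 0.00233769]
[0.5420855  0.1901696  0.01228155] [0.53997711 0.18936533 0.022     ] [0.0020211  0.00210753]
grip 0.036000126300738206 53.31686922116205 [-1.23200024  1.15206575  5.01009301] [ 0.55149736 -0.17556916  0.09072843]
lift 14.9833 0.03619158553152517 [-0.60770211 -0.08954908 -2.0431752 ]
down 0.03614176592366249 [ 0.09982333 -0.81752342 -1.37401652] [0.46997595 0.16326716 0.09085772]
20.9583
```

Run:
```python
from h import *
import h
h.DIS=(DIS[0]+[.0015,.001],DIS[1])
transfer(-.036); transfer(-.108)
manip.goto([.62,-.05,.32],[np.pi,0,np.pi/2])
for n in("scene","side"):
    p,d=manip.capture(n);cv2.imwrite(f"pics/{n}9.png",p[:,:,::-1]);P=cloud(n,d)
    m=(P[...,2]>.095)&(P[...,2]<.118)&(P[...,1]>.08)&(P[...,1]<.27)&(P[...,0]<.7)&(P[...,0]>.35)
    k,l,st,_=cv2.connectedComponentsWithStats(m.astype(np.uint8))
    for i in range(1,k):
        if st[i,4]>40: Q=P[l==i]; print(n,st[i],cv2.minEnclosingCircle(Q[:,:2].astype(np.float32)*1000),Q[:,2].max())
for y in YS: print(well(h.DIS,y))
print(manip.read_state()['t'])
```

```text
grip 0.036046917393964796 53.14671194944822 [-1.18354875  0.01718591  6.80745517] [ 0.5001807  -0.22592725  0.09073448]
lift 25.6917 0.03603814049174935 [-0.28769804 -0.2316513  -2.47040189]
down 0.03541049676134969 [-0.12800675  0.37346391 -0.91372852] [0.53934338 0.18817431 0.09079792]
32.0083
grip 0.03625043356199097 53.00051332858857 [-2.22038165  0.25691781  6.75843796] [ 0.44873957 -0.27644638  0.09073372]
lift 37.0167 0.035926093539800384 [ 0.18507312  0.52552747 -2.57411959]
down 0.03576497986810724 [-0.71214626 -0.1788647  -1.68784054] [0.607256   0.21208127 0.09077345]
43.8167
scene [333 129  17  16 202] ((606.6817016601562, 210.6910858154297), 20.499385833740234) 0.11145674556576834
side [250 145  18  12 158] ((604.6614379882812, 210.6903076171875), 21.412622451782227) 0.10832725341429505
side [225 154  18  13 173] ((535.6522216796875, 187.84344482421875), 21.64877700805664) 0.1079718183367383
side [199 165  19  12 184] ((470.00054931640625, 160.55259704589844), 20.628355026245117) 0.10852186762474564
side [169 175  21  14 215] ((399.70947265625, 137.79617309570312), 20.821348190307617) 0.10829034285387368
[0.60736805 0.2121734 ]
[0.53945602 0.1882578 ]
[0.47154398 0.1643422 ]
[0.40363195 0.1404266 ]
45.3083
```

View pics/side9.png

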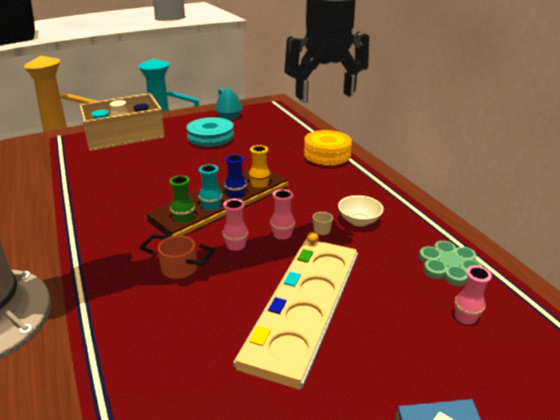

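The side view shows green (181,198), turquoise (209,187), blue (235,174) and yellow (259,166) upright in the display wells, with yellow at the knob end. Lip heights are about 108 mm, which means each foot is on its well floor, and all are within about 5 mm of centre. The arm is clear.

```bash
python3 -c "
from workcell import manip
print(manip.close_job())"
```

```text
the job is handed in; nothing more can be done
None
```

All four vases are standing upright in the display rack in reverse order (green farthest from the knob, then turquoise, blue and yellow), and I handed the job in at about 45 s of the 96 s allowed; no verdict came back.

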